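# Hold the angle gauge at its red mark on a rough stone offcut

### The job

We are resetting the tilted glass guard over the breakfast counter and need its angle shown on the rough stone offcut. Pick up the yellow angle gauge (the black grip on top is made for it), stand it upright across the ridge of the stone with the middle of its foot on the crest, then rock it on the ridge until its swinging pointer settles on the red mark. Finish still gripping it there, steady and lightly pressed on the ridge, and leave the dish, pitcher and tumbler where they are.

Things in the scene. Friction and masses are not known exactly. Their poses are not given: they have to be found in the camera images.
- gauge: Loose pendulum angle gauge, about 0.3 kg, 156 mm high, upright on the counter, yaw within 0.5 of 0. Flat aluminium foot 36 mm (its x) by 110 mm (its y), 10 mm thick; yellow round dial 96 mm across, 24 mm thick, its white faces looking along +x and -x, dial centre 62 mm up; black grip on top. Origin: centre of the foot's underside; z up. It rocks about its x axis.
- gauge_grip (a point): Where to grip the gauge: centre of the black grip, 138 mm above the underside. The grip measures 22 mm along the gauge's x and 28 mm along its y with flat sides, and runs from 110 mm (top of the dial) to 156 mm above the underside. Gripping across y holds best against rocking; use a firm grip (about 40 N).
- gauge_foot (a point): Middle of the underside of the gauge's foot (the gauge's origin).
- pointer (a joint): Angle (rad) of the black hanging pointer within the gauge: 0 along the gauge's own down direction, positive when the tip stands toward the gauge's +y. It swings freely about the dial centre, hangs plumb and settles in about a second, so it reads plus 0.3 when the gauge's top leans 0.3 rad toward the gauge's +y.
- mark (a joint): Angle (rad) of the red mark on the dial, measured like the pointer: always 0.2 to 0.42 toward the gauge's +y, different each time. It is locked by friction and stays put. The pointer is on the mark when the two joint values agree.
- pointer_tip (a point): Tip of the pointer, 38 mm from the dial centre, in the mid-plane of the dial.
- mark_tip (a point): Centre of the red mark (7 mm wide), 38 mm from the dial centre, in the mid-plane of the dial.
- pad: Black rubber-faced pad 86 mm (x) by 130 mm (y), 8 mm high, fixed to the counter, that carries the grey rough stone offcut 70 mm (x) by 110 mm (y). Origin: centre of the pad's underside. Its yaw is within 0.4 rad of 0.
- crest (a point): Middle of the top line of the stone's round ridge (radius 16 mm, 70 mm long), 69 mm above the counter, 8 mm off the stone's middle toward +y. x runs along the ridge, z up. The flanks lie some 25 mm lower, so a flat foot can rock about 0.5 rad either way. Set the gauge with its x along this x.
- stud (a joint): How far (m) the stone is pressed down on its springs: 0 unloaded, 0.008 on the stop. It starts to give at about 1.3 N, then 0.6 N per mm, about 6 N near the stop; beyond that it is rigid. Pressed 2 to 5 mm is right.
- dish: White square ceramic dish 85 by 85 mm, 40 mm high, between gauge and stone. Origin: centre of its underside. Leave alone.
- pitcher: Glass pitcher with a white lid, 92 mm across, 180 mm high, its handle reaching 73 mm from the middle along its +x. Origin: centre of its underside. Leave alone.
- tumbler: Green glass tumbler, 72 mm across, 110 mm high. Origin: centre of its underside. Leave alone.

How it is judged (in metres and radians):
On the way:
1. the gauge stands upright across the ridge, its foot's middle on the crest (contact force between gauge and pad above 0.5 N and distance between gauge_foot and crest below 0.025 m and angle between the x axis of gauge and the x axis of crest, either way round below 0.35 rad and angle between gauge's own z axis and vertical below 0.1 rad), for 0.2 s.
At the end, for the whole second after the job is handed in: Gauge still gripped, at rest, foot on the ridge with 0.5 to 25 N; foot middle within 25 mm of the crest middle, gauge x within 0.35 rad of the ridge line; pointer at rest, its tip within 4 mm (0.1 rad) of the red mark's middle (contact force between gauge and the fingers above 1 N and contact force between gauge and pad between 0.5 and 25 N and distance between gauge_foot and crest below 0.025 m and angle between the x axis of gauge and the x axis of crest, either way round below 0.35 rad and distance between pointer_tip and mark_tip below 0.004 m and velocity of joint pointer between -0.3 and 0.3 rad/s and linear speed of gauge below 0.02 m/s and height (world z) of gauge above 0.05 m); the arm keeps its last pose, push and grip.
It fails at once if the white dish is pushed more than 20 mm or tipped over (distance of dish from where it was at the start of the episode above 0.02 m or angle between dish's own z axis and vertical above 0.3 rad).
It fails at once if the glass pitcher is pushed more than 20 mm or tipped over (distance of pitcher from where it was at the start of the episode above 0.02 m or angle between pitcher's own z axis and vertical above 0.3 rad).
It fails at once if the tumbler is pushed more than 20 mm or tipped over (distance of tumbler from where it was at the start of the episode above 0.02 m or angle between tumbler's own z axis and vertical above 0.3 rad).
It fails at once if the gauge is pressed on the stone with more than 30 N (contact force between gauge and pad above 30 N).
It also fails if it takes over 48 s, if anything falls off the work surface, if the arm or the gripper's body presses on something with over 40 N, if the wrist force passes 120 N, or if a joint passes its speed limit or range.

### The arm

A 6-joint arm with a two-finger parallel gripper is mounted at the origin on the work surface. World frame = base frame: x ahead of the robot, y to its left, z up, the work surface at z = 0. Lengths are in mm, angles in degrees, forces in N, time in s.
With the tool pointing down it reaches from about 300 to 950 mm from the base axis. Payload 3.1 kg.
Tool frame: the origin (TCP) lies at the very end of the fingers, on their centre line; the grasp point (between the pads) lies 19 mm behind it (grasp_offset is the y of the grasp point in the tool frame, in mm); y points along the fingers, x is the direction in which the jaws open and shut, and the axes are right-handed (so a half turn about y gives the same grasp; the last joint's range is limited). The gripper opens to 85 mm and grips with 20 to 120 N. Pads are 22 mm wide; open, the fingers measure 114 mm over their backs; the gripper's body (76 mm by 85 mm) begins 54 mm behind the grasp point. The pads swing forward as they close: fully open they stand 13 mm farther back than shut.
Start: joints at [71.121, 17.653, 93.61, -0, 68.738, -3.994], TCP at [160.581, 604.025, 231.272] pointing down, gripper open.
Joint ranges: [-175.34, 175.34], [-45.06, 112.39], [2.9, 150.54], [-68.45, 248.45], [3.09, 151.38], [-168.51, 168.51]. Speed limits (degrees/s): [159.86, 159.86, 180, 180, 180, 180].

### API

Orientations are given as [roll, pitch, yaw] about the fixed x, y, z axes, in that order (R = Rz(yaw) Ry(pitch) Rx(roll)).
In Python, from rig import state, get_image, calibration, close_job, boxes_of, landmark_of, grasp_offset gives the robot as it stands.
- The arm moves only by the tool play_rows, never from a script. Its argument "increments" is a list of rows, each an object of numbers: "jaw": the finger opening in mm, from 0 to 85.4; "tx", "ty", "tz": the shift along the tool's x, y, z in units of 25 mm (1.0 is 25 mm); "wx", "wy", "wz": the turn, a rotation vector about the tool's x, y, z in units of 8 degrees (1.0 is 8 degrees). A call has 1 to 12 rows; each row shifts and turns the pose as measured when the row begins, along the tool's axes as they then stand; what a row does not reach is not made up. A row lasts 1/10 s, in which the tool goes at most 50 mm and 8.59 degrees, less where a joint would pass 70% of its speed; a pose out of reach is approached as far as the arm can. A call is refused whole if a number of a shift passes 1 or a number of a turn 1, either way. A call with a gripper value outside its range is refused whole. The fingers move at their own pace and stop on an object; "squeeze" is the grip in N (left out, the last holds). Time passes only in rows, so rows that do not move let the fingers close. It gives the time, the measured TCP pose, the force and the opening at its end, in the units of the state.
- state(): the state, without advancing time (a new reading comes with each control period).
- get_image(name): name is "scene" or "side" or "wrist"; returns the picture (480x640x3 uint8, red, green, blue); there is no depth.
- calibration(name): a dict with "intrinsics" (3x3 intrinsics, pixels), "view" (4x4, takes a point from world to camera coordinates). Camera axes: x right, y down, z forward; pixel columns grow to the right and rows downward; lengths in mm; the calibration is good to about 2 mm. A picture is of the moment at which its call begins: read the wrist's pose just before it. calibration takes no time and is no camera call; for the wrist camera it gives the pose at the moment of the call.
- close_job(): hands the job in, once; it reports no verdict.
Trained networks look in the newest picture that a camera, given by its name, has taken for a name from the list of things; names that differ only in an ending like _2 or _b are one class to them, and where a whole thing is asked for, a point or a joint stands for the part that bears it (a point fixed in the world has none). Each returns a list of dicts, best first, with "conf" (0 to 1); they miss things now and then, are a little off and sometimes report something else, mostly with a low value. They report only what shows in the picture. A call takes as long as a camera call.
- boxes_of(camera, thing): "point" ([x, y, z] in mm, in the coordinates of the camera as it stood for that picture, good to about 4 mm: the middle of the surface that is visible of it).
- landmark_of(camera, thing): "point" ([x, y, z] in mm, in the coordinates of the camera as it stood for that picture, good to about 4 mm: a listed point, or the origin of a listed thing).
The state is a dict: "t": time; "joints": joint angles; "qvel": joint speeds; "effort": joint torques, N m; "tool_pos": TCP position; "eef_rot": TCP orientation; "contact_force": force on the tool from outside, world axes, zero at the start; "wrist_torque": the same for the moment, N m; "width": finger opening in mm.
Only numpy, scipy, OpenCV 4.12 (cv2) and the standard library are available. Lean on these libraries where they do the work, as an engineer would, in place of code of your own. Each camera call takes 0.05 s, during which the arm holds its last target. There are 200 camera calls.

## Working session

There is one attempt and no reset: what is moved stays moved. The work goes in short steps, Python scripts to look and compute and a tool call to move; the robot and the scene stay as the last step left them, time stands still between calls to the robot, and variables do not carry over. Pictures are saved under pics/ and viewed, about 8 in all and at most 12, crops included, and the job is handed in when it is done.

Besides the shell and the picture viewer there is one more tool, called after "Request:" as a command line: name --argument value ..., lists and objects as JSON in quotes. play_rows: Moves the arm, as the interface text tells. Its arguments: {"type":"object","properties":{"increments":{"type":"array"},"squeeze":{"type":"number"}},"required":["increments"]}

```bash
mkdir -p pics; ls; cat > h.py <<'E'
import numpy as np, cv2
from rig import *
from scipy.spatial.transform import Rotation as R
def cam(n,tag=None):
    im=get_image(n)
    if tag: cv2.imwrite(f'pics/{tag}.png',im[:,:,::-1])
    return im
def w(n,p,V=None):
    V=np.array(calibration(n)['view']) if V is None else V
    return (np.linalg.inv(V)@np.r_[p,1])[:3]
def proj(n,P,V=None):
    c=calibration(n);V=np.array(c['view']) if V is None else V
    q=np.array(c['intrinsics'])@(V@np.r_[P,1])[:3];return q[:2]/q[2]
def lm(n,t,k=2,f=landmark_of):
    for d in f(n,t)[:k]: print(n,t,round(d['conf'],2),w(n,d['point']).round(1),proj(n,w(n,d['point'])).round(0))
E
python3 - <<'E'
from h import *
s=state();print(s, grasp_offset)
for c in('scene','side'):
    cam(c,c+'0')
    for t in('gauge','gauge_grip','crest','pad','dish','pitcher','tumbler','pointer_tip','mark_tip'): lm(c,t)
a=cv2.imread('pics/scene0.png');b=cv2.imread('pics/side0.png')
cv2.imwrite('pics/both0.png',cv2.resize(np.vstack([a,b]),(450,600))if 0 else np.hstack([a,b])[:, :])
E
```

```text
pics
{'t': 0.0, 'joints': array([ 7.11206709e+01,  1.77071735e+01,  9.36908922e+01,  8.77824424e-04,
        6.87396824e+01, -3.99131151e+00]), 'qvel': array([-0.10524696,  0.00951353,  0.01442018,  0.09815851,  0.09486992,
       -0.05266894]), 'effort': array([ 3.76925004e-05, -4.15244651e+01, -2.76670772e+01, -1.35146374e-04,
        1.01685381e-02,  5.87353483e-06]), 'tool_pos': array([160.30466772, 603.21256679, 230.00670328]), 'eef_rot': array([-89.98959666,   0.13735714,  75.11167563]), 'contact_force': array([ 0.31927999, -0.08431717, -0.11981308]), 'wrist_torque': array([-0.0133154 ,  0.01406109, -0.0394799 ]), 'width': 85.287591399176} -18.700000000000003
scene gauge_grip 0.73 [ 543.5 -252.9  137.2] [192. 212.]
scene crest 0.65 [476.1 265.2  69. ] [450. 200.]
scene pad 0.82 [480.3 255.4  -4.2] [440. 223.]
scene dish 0.69 [525.8  -1.2  -1.2] [324. 242.]
scene pitcher 0.9 [ 780.2 -137.6   -2. ] [255. 357.]
scene pitcher 0.63 [7.584e+02 1.876e+02 6.000e-01] [427. 340.]
scene tumbler 0.65 [7.587e+02 1.851e+02 5.000e-01] [425. 340.]
scene mark_tip 0.59 [479.5 255.9  -3.4] [440. 222.]
scene mark_tip 0.59 [759.5 186.9   2.1] [426. 340.]
side gauge 0.58 [ 544.4 -254.5    3.3] [436. 225.]
side gauge_grip 0.77 [ 543.4 -259.6  135.9] [444. 160.]
side crest 0.81 [481.9 263.3  66.1] [353. 412.]
side pad 0.61 [480.  253.4   0.5] [358. 445.]
side pad 0.52 [ 7.796e+02 -1.401e+02  5.000e-01] [299. 228.]
side dish 0.56 [528.9  -8.6  -6. ] [398. 306.]
side pitcher 0.91 [ 779.  -137.2   -1.8] [298. 229.]
side pitcher 0.3 [ 546.5 -258.3    1.6] [435. 225.]
side tumbler 0.97 [753.7 188.2   1.5] [202. 337.]
side pointer_tip 0.53 [ 544.4 -255.8   25.2] [437. 215.]
```

View pics/scene0.png

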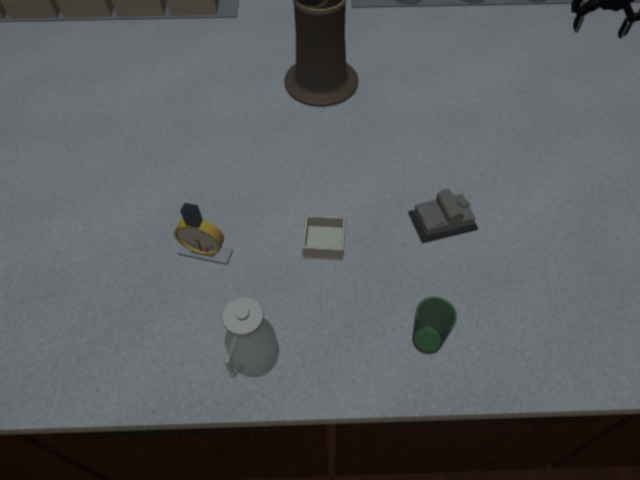

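View pics/side0.png

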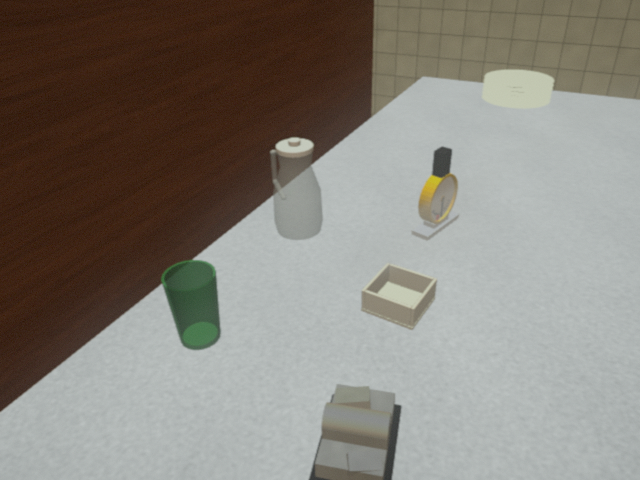

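The scene camera looks back at the robot. The gauge is near (192,212)–(230,260), i.e. about (544,-255) mm. The dish is at (324,240), the stone at (443,215), the pitcher at (243,335) and the tumbler at (434,325). All of these agree with the networks. I'm moving toward the gauge at height.

Request:
play_rows --increments '[{"tx":-1,"tz":-0.8,"jaw":85},{"tx":-1,"tz":-0.8},{"tx":-1,"tz":-0.8},{"tx":-1,"tz":-0.8},{"tx":-1,"tz":-0.8},{"tx":-1,"tz":-0.8},{"tx":-1,"tz":-0.8},{"tx":-1,"tz":-0.8},{"tx":-1,"tz":-0.8},{"tx":-1,"tz":-0.8},{"tx":-1,"tz":-0.8},{"tx":-1,"tz":-0.8}]'

```text
$.increments[0]: bad value
```

```bash
python3 - <<'E'
from h import *
for c in('scene','side'):
    K=np.array(calibration(c)['intrinsics']);V=np.array(calibration(c)['view']);print(c,np.linalg.inv(V)[:3,3].round(0))
    def bp(u,v,z):
        Vi=np.linalg.inv(V);d=Vi[:3,:3]@np.linalg.inv(K)@[u,v,1];o=Vi[:3,3];return (o+d*(z-o[2])/d[2]).round(1)
    L={'scene':[((425,240),(477,230),8),((180,253),(229,262),10)],'side':[((414,235),(459,213),10)]}[c]
    for a,b,z in L:
        p,q=bp(*a,z),bp(*b,z);d=q-p;print(p,q,np.degrees(np.arctan2(d[1],d[0])).round(1))
s=state();print(s['tool_pos'],s['eef_rot'])
cam('wrist','w1')
for t in('crest','pad','pitcher','dish'): lm('wrist',t)
E
```

```text
scene [1163.   -6.  934.]
[533.5 213.4   8. ] [511.  329.3   8. ] 101.0
[ 551.3 -304.3   10. ] [ 576.9 -200.    10. ] 76.2
side [327. 612. 522.]
[ 566.8 -192.7   10. ] [ 514.6 -307.3   10. ] -114.5
[160.59810343 604.04410931 231.31058102] [-9.00006369e+01 -3.75338947e-03  7.51116297e+01]
wrist pad 0.82 [481.3 255.9   3.3] [139. 474.]
```

Request:
play_rows --increments '[{"tx":-1,"ty":0,"tz":-0.8,"wx":0,"wy":0,"wz":0,"jaw":85},{"tx":-1,"ty":0,"tz":-0.8,"wx":0,"wy":0,"wz":0,"jaw":85},{"tx":-1,"ty":0,"tz":-0.8,"wx":0,"wy":0,"wz":0,"jaw":85},{"tx":-1,"ty":0,"tz":-0.8,"wx":0,"wy":0,"wz":0,"jaw":85},{"tx":-1,"ty":0,"tz":-0.8,"wx":0,"wy":0,"wz":0,"jaw":85},{"tx":-1,"ty":0,"tz":-0.8,"wx":0,"wy":0,"wz":0,"jaw":85},{"tx":-1,"ty":0,"tz":-0.8,"wx":0,"wy":0,"wz":0,"jaw":85},{"tx":-1,"ty":0,"tz":-0.8,"wx":0,"wy":0,"wz":0,"jaw":85},{"tx":-1,"ty":0,"tz":-0.8,"wx":0,"wy":0,"wz":0,"jaw":85},{"tx":-1,"ty":0,"tz":-0.8,"wx":0,"wy":0,"wz":0,"jaw":85},{"tx":-1,"ty":0,"tz":-0.8,"wx":0,"wy":0,"wz":0,"jaw":85},{"tx":-1,"ty":0,"tz":-0.8,"wx":0,"wy":0,"wz":0,"jaw":85}]'

```text
t: 2.45
tool_pos: [320.4, 244.5, 231.9]
eef_rot: [-90.2, -0.4, 75.6]
contact_force: [1.6, -0.3, 0.9]
width: 85.2
```

Request:
play_rows --increments '[{"tx":-1,"ty":0,"tz":-0.8,"wx":0,"wy":0,"wz":0,"jaw":85},{"tx":-1,"ty":0,"tz":-0.8,"wx":0,"wy":0,"wz":0,"jaw":85},{"tx":-1,"ty":0,"tz":-0.8,"wx":0,"wy":0,"wz":0,"jaw":85},{"tx":-1,"ty":0,"tz":-0.8,"wx":0,"wy":0,"wz":0,"jaw":85},{"tx":-1,"ty":0,"tz":-0.8,"wx":0,"wy":0,"wz":0,"jaw":85},{"tx":-1,"ty":0,"tz":-0.8,"wx":0,"wy":0,"wz":0,"jaw":85},{"tx":-1,"ty":0,"tz":-0.8,"wx":0,"wy":0,"wz":0,"jaw":85},{"tx":-1,"ty":0,"tz":-0.8,"wx":0,"wy":0,"wz":0,"jaw":85},{"tx":-1,"ty":0,"tz":-0.8,"wx":0,"wy":0,"wz":0,"jaw":85},{"tx":-1,"ty":0,"tz":-0.8,"wx":0,"wy":0,"wz":0,"jaw":85},{"tx":-1,"ty":0,"tz":-0.8,"wx":0,"wy":0,"wz":0,"jaw":85},{"tx":-1,"ty":0,"tz":-0.8,"wx":0,"wy":0,"wz":0,"jaw":85}]'

```text
t: 3.65
tool_pos: [484.2, -121.6, 234.9]
eef_rot: [-90.8, -0.7, 75.5]
contact_force: [0.0, 0.8, 0.2]
width: 85.1
```

```bash
python3 - <<'E'
from h import *
s=state();print(s['t'],s['tool_pos'],s['eef_rot'],s['joints'].round(0))
cam('wrist','w2')
for t in('gauge','gauge_grip','dish','mark_tip','pointer_tip'): lm('wrist',t)
E
```

```text
3.65 [ 484.24800907 -121.61078865  234.85565937] [-90.83715222  -0.70962802  75.53627298] [-20.   3. 111.   1.  66. -95.]
wrist gauge 0.78 [ 552.8 -261.9    2.3] [216. 277.]
wrist dish 0.95 [ 5.25e+02 -4.20e+00 -1.00e-01] [427. 202.]
wrist mark_tip 0.36 [ 549.2 -241.5   25.2] [223. 282.]
wrist pointer_tip 0.57 [ 547.  -253.1   27.2] [212. 284.]
```

View pics/w2.png

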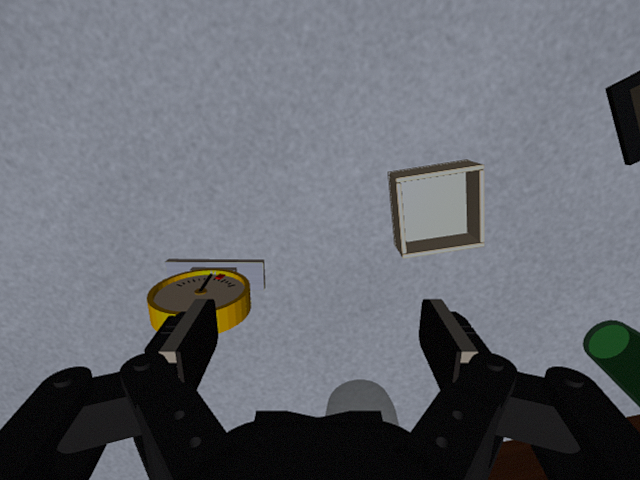

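```bash
cat >> h.py <<'E'
def go(P,yaw,tilt=0,show=True):
    "total tool-frame shift (units) and turn (units) from here to TCP P, tool down, jaw azimuth yaw, top leaning tilt(deg) toward tool +x"
    s=state();Rn=R.from_euler('xyz',s['eef_rot'],degrees=True)
    Rt=R.from_euler('xyz',[-90,0,yaw],degrees=True)*R.from_euler('z',tilt,degrees=True)
    d=Rn.inv().apply(np.array(P)-s['tool_pos'])/25; r=np.degrees((Rn.inv()*Rt).as_rotvec())/8
    print('t',s['t'],'pos',s['tool_pos'].round(1),'rot',s['eef_rot'].round(2),'F',s['contact_force'].round(1),'width',round(s['width'],1));print('shift',d.round(2),'turn',r.round(2))
def bp(c,u,v,z):
    K=np.array(calibration(c)['intrinsics']);Vi=np.linalg.inv(np.array(calibration(c)['view']))
    d=Vi[:3,:3]@np.linalg.inv(K)@[u,v,1];o=Vi[:3,3];return (o+d*(z-o[2])/d[2])
def az(c,a,b,z):
    p,q=bp(c,*a,z),bp(c,*b,z);d=q-p;print('az',p.round(1),q.round(1),np.degrees(np.arctan2(d[1],d[0])).round(1))
E
python3 - <<'E'
from h import *
az('wrist',(166,261),(264,261),10); az('wrist',(401,256),(485,243),40)
print(bp('wrist',166,261,10),bp('wrist',264,261,10))
go([546,-256,200],76)
E
```

```text
az [ 514.1 -300.4   10. ] [ 541.9 -194.4   10. ] 75.3
az [561.2 -48.5  40. ] [569.   37.3  40. ] 84.9
[ 514.10693137 -300.42027765   10.        ] [ 541.93292201 -194.40209345   10.        ]
t 3.95 pos [ 483.2 -119.4  234.4] rot [-90.74  -0.73  75.57] F [ 0.2  0.6 -0.2] width 85.0
shift [-4.68  1.36 -3.78] turn [ 0.09 -0.05  0.09]
```

Request:
play_rows --increments '[{"tx":-0.93,"ty":0.1,"tz":-0.75,"wx":0.05,"wy":0,"wz":0.05,"jaw":85},{"tx":-0.93,"ty":0.1,"tz":-0.75,"wx":0.05,"wy":0,"wz":0.05,"jaw":85},{"tx":-0.93,"ty":0.1,"tz":-0.75,"wx":0,"wy":0,"wz":0,"jaw":85},{"tx":-0.93,"ty":0.1,"tz":-0.75,"wx":0,"wy":0,"wz":0,"jaw":85},{"tx":-0.93,"ty":0.1,"tz":-0.75,"wx":0,"wy":0,"wz":0,"jaw":85},{"tx":0,"ty":0,"tz":0,"wx":0,"wy":0,"wz":0,"jaw":85}]'

```text
t: 4.55
tool_pos: [546.1, -250.1, 221.5]
eef_rot: [-89.8, -0.0, 76.3]
contact_force: [-0.5, 0.6, 0.1]
width: 85.1
```

```bash
python3 - <<'E'
from h import *
cam('wrist','w3')
for t in('gauge','gauge_grip','mark_tip','pointer_tip'): lm('wrist',t)
for c in ('scene','side'):
    cam(c)
    lm(c,'gauge_grip')
go([545,-253,120],75.3)
E
```

```text
wrist gauge 0.72 [ 548.9 -256.    -0.7] [311. 205.]
wrist gauge_grip 0.57 [ 539.4 -248.   138.6] [314. 235.]
wrist gauge_grip 0.35 [ 544.7 -253.2   -1.2] [312. 200.]
wrist mark_tip 0.41 [ 551.  -242.9   24.5] [323. 210.]
wrist pointer_tip 0.4 [ 545.5 -251.    30.2] [314. 207.]
scene gauge_grip 0.82 [ 546.3 -252.5  138.9] [192. 213.]
side gauge_grip 0.59 [ 542.2 -257.8  136.2] [444. 160.]
t 5.0 pos [ 544.9 -247.7  222. ] rot [-8.979e+01 -8.000e-02  7.639e+01] F [ 0.4 -0.1  0.4] width 84.7
shift [-0.21  4.08 -0.07] turn [-0.03  0.14  0.01]
```

View pics/w3.png

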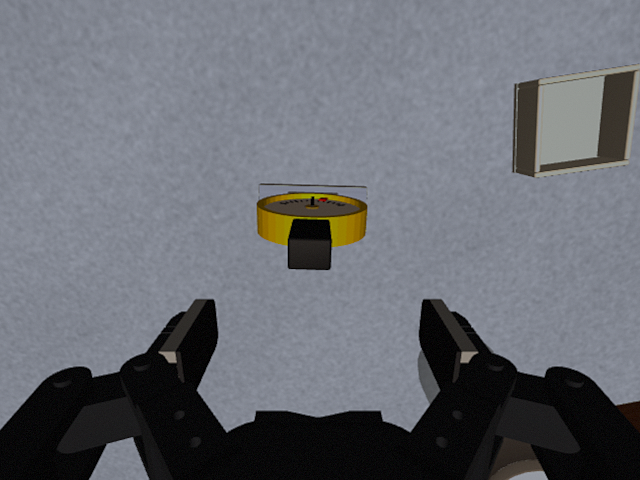

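```bash
python3 - <<'E'
from h import *
print(bp('wrist',309.5,252,156),bp('wrist',310,235,156)); az('wrist',(289,268.5),(330,269),156);az('wrist',(259,184),(367,187),10)
p=(bp('wrist',259,184,10)+bp('wrist',367,187,10))/2;print(p)
E
```

```text
[ 544.87145121 -253.12062387  156.        ] [ 533.94614206 -250.06996154  156.        ]
az [ 552.8 -268.7  156. ] [ 559.3 -243.1  156. ] 75.6
az [ 514.1 -301.5   10. ] [ 542.8 -195.8   10. ] 74.8
[ 528.44361402 -248.67508764   10.        ]
```

Request:
play_rows --increments '[{"tx":-0.21,"ty":0.8,"tz":-0.07,"wx":0,"wy":0.14,"wz":0,"jaw":85},{"tx":0,"ty":0.8,"tz":0,"wx":0,"wy":0,"wz":0,"jaw":85},{"tx":0,"ty":0.8,"tz":0,"wx":0,"wy":0,"wz":0,"jaw":85},{"tx":0,"ty":0.8,"tz":0,"wx":0,"wy":0,"wz":0,"jaw":85},{"tx":0,"ty":0.6,"tz":0,"wx":0,"wy":0,"wz":0,"jaw":85},{"tx":0,"ty":0,"tz":0,"wx":0,"wy":0,"wz":0,"jaw":85}]'

```text
t: 5.6
tool_pos: [546.8, -252.3, 127.1]
eef_rot: [-90.1, -0.0, 75.3]
contact_force: [-0.4, 0.4, -0.1]
width: 85.3
```

```bash
python3 - <<'E'
from h import *
go([545,-253,121],75.3)
E
```

```text
t 5.6 pos [ 546.8 -252.3  127.1] rot [-90.14  -0.    75.35] F [-0.4  0.4 -0.1] width 85.3
shift [-0.05  0.24  0.06] turn [0.02 0.01 0.  ]
```

Request:
play_rows --increments '[{"tx":-0.03,"ty":0.24,"tz":0.06,"wx":0,"wy":0,"wz":0,"jaw":50},{"tx":0,"ty":0,"tz":0,"wx":0,"wy":0,"wz":0,"jaw":20},{"tx":0,"ty":0,"tz":0,"wx":0,"wy":0,"wz":0,"jaw":20},{"tx":0,"ty":0,"tz":0,"wx":0,"wy":0,"wz":0,"jaw":20},{"tx":0,"ty":0,"tz":0,"wx":0,"wy":0,"wz":0,"jaw":20},{"tx":0,"ty":0,"tz":0,"wx":0,"wy":0,"wz":0,"jaw":20},{"tx":0,"ty":0,"tz":0,"wx":0,"wy":0,"wz":0,"jaw":20}]' --squeeze 40

```text
t: 6.3
tool_pos: [546.5, -253.5, 123.5]
eef_rot: [-90.4, 0.1, 75.4]
contact_force: [-0.1, 0.0, -2.8]
width: 27.7
```

```bash
python3 - <<'E'
from h import *
go([545,-253,121],75.3); s=state(); print(s['wrist_torque'])
cam('wrist','w4')
E
```

```text
t 6.3 pos [ 546.5 -253.5  123.5] rot [-9.037e+01  8.000e-02  7.537e+01] F [-0.1  0.  -2.8] width 27.7
shift [0.   0.1  0.06] turn [ 0.05  0.01 -0.01]
[-0.00458024  0.02054586 -0.02594367]
```

Request:
play_rows --increments '[{"tx":0,"ty":-0.5,"tz":0,"wx":0,"wy":0,"wz":0,"jaw":20},{"tx":0,"ty":-1,"tz":0,"wx":0,"wy":0,"wz":0,"jaw":20},{"tx":0,"ty":-1,"tz":0,"wx":0,"wy":0,"wz":0,"jaw":20},{"tx":0,"ty":-1,"tz":0,"wx":0,"wy":0,"wz":0,"jaw":20},{"tx":0,"ty":-1,"tz":0,"wx":0,"wy":0,"wz":0,"jaw":20},{"tx":0.5,"ty":0,"tz":0.2,"wx":0,"wy":0,"wz":0,"jaw":20},{"tx":1,"ty":0,"tz":0.4,"wx":0,"wy":0,"wz":0,"jaw":20},{"tx":1,"ty":0,"tz":0.4,"wx":0,"wy":0,"wz":0,"jaw":20},{"tx":1,"ty":0,"tz":0.4,"wx":0,"wy":0,"wz":0,"jaw":20},{"tx":1,"ty":0,"tz":0.4,"wx":0,"wy":0,"wz":0,"jaw":20},{"tx":1,"ty":0,"tz":0.4,"wx":0,"wy":0,"wz":0,"jaw":20},{"tx":1,"ty":0,"tz":0.4,"wx":0,"wy":0,"wz":0,"jaw":20}]' --squeeze 40

```text
t: 7.55
tool_pos: [518.2, -70.0, 237.6]
eef_rot: [-89.9, -0.1, 75.0]
contact_force: [0.9, -0.6, -2.4]
width: 27.3
```

```bash
python3 - <<'E'
from h import *
go([480,264,235],101)
E
```

```text
t 7.55 pos [518.2 -70.  237.6] rot [-89.91  -0.12  75.02] F [ 0.9 -0.6 -2.4] width 27.3
shift [12.51  0.14  4.93] turn [-0.01 -3.25  0.02]
```

Request:
play_rows --increments '[{"tx":1,"ty":0,"tz":0.4,"wx":0,"wy":0,"wz":0,"jaw":20},{"tx":1,"ty":0,"tz":0.4,"wx":0,"wy":0,"wz":0,"jaw":20},{"tx":1,"ty":0,"tz":0.4,"wx":0,"wy":0,"wz":0,"jaw":20},{"tx":1,"ty":0,"tz":0.4,"wx":0,"wy":0,"wz":0,"jaw":20},{"tx":1,"ty":0,"tz":0.4,"wx":0,"wy":-0.5,"wz":0,"jaw":20},{"tx":1,"ty":0,"tz":0.5,"wx":0,"wy":-0.9,"wz":0,"jaw":20},{"tx":1,"ty":0,"tz":0.4,"wx":0,"wy":-0.9,"wz":0,"jaw":20},{"tx":0.7,"ty":0,"tz":0.1,"wx":0,"wy":-0.9,"wz":0,"jaw":20},{"tx":0,"ty":0,"tz":0,"wx":0,"wy":0,"wz":0,"jaw":20}]' --squeeze 40

```text
t: 8.45
tool_pos: [465.3, 151.6, 228.5]
eef_rot: [-88.9, -0.7, 102.0]
contact_force: [-0.9, -0.7, -2.7]
width: 26.9
```

```bash
python3 - <<'E'
from h import *
go([480,264,235],101)
for c in('wrist','scene','side'):
    cam(c,c+'5')
    for t in('crest','pad','gauge_grip','gauge_foot','mark_tip','pointer_tip'): lm(c,t,1)
go([480,264,235],101)
E
```

```text
t 8.45 pos [465.3 151.6 228.5] rot [-88.95  -0.71 101.97] F [-0.9 -0.7 -2.7] width 26.9
shift [ 4.28 -0.24 -1.5 ] turn [-0.13  0.12  0.09]
wrist crest 0.74 [480.8 261.2  68.7] [432. 255.]
wrist pad 0.88 [ 4.809e+02  2.527e+02 -4.000e-01] [405. 231.]
wrist gauge_grip 0.62 [465.4 151.4 245.6] [326. 317.]
wrist gauge_foot 0.58 [466.  145.1 105.7] [313. 224.]
wrist mark_tip 0.39 [464.8 158.6 135.1] [332. 237.]
wrist pointer_tip 0.57 [466.2 155.  135.9] [326. 238.]
scene crest 0.8 [474.3 266.3  71.1] [451. 199.]
scene pad 0.81 [485.5 257.6  -2.2] [441. 224.]
scene gauge_grip 0.64 [467.1 149.2 247. ] [404. 137.]
scene gauge_foot 0.77 [463.2 153.5 109.1] [399. 185.]
scene pointer_tip 0.46 [465.6 150.1 131.9] [398. 178.]
side crest 0.96 [482.7 263.3  68.2] [352. 410.]
side pad 0.69 [476.9 256.5   3.2] [359. 447.]
side gauge_grip 0.97 [466.4 142.3 242.9] [416. 219.]
side gauge_foot 0.55 [466.7 144.1 108.4] [407. 319.]
side pointer_tip 0.53 [467.8 148.8 132.7] [406. 305.]
t 9.5 pos [467.5 149.3 229.5] rot [-89.07  -0.63 101.74] F [ 0.5  0.6 -3.1] width 27.4
shift [ 4.39 -0.19 -1.42] turn [-0.12  0.09  0.08]
```

View pics/wrist5.png

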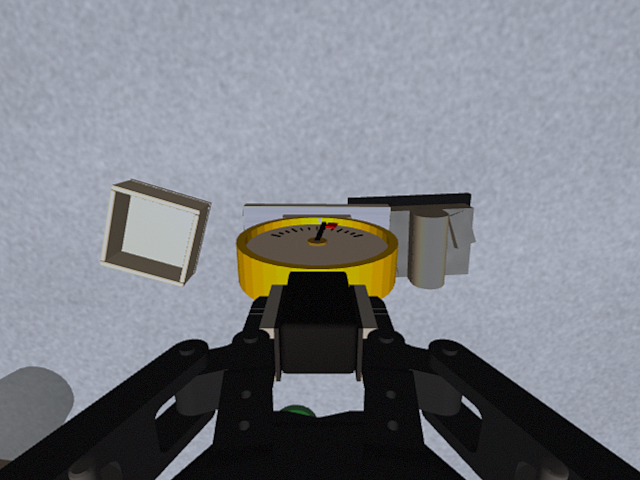

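```bash
python3 - <<'E'
from h import *
az('wrist',(348,198),(470,194),8); az('wrist',(414,209),(409,286),60);az('wrist',(447,212),(444,288),60); az('wrist',(430.5,209),(428,288),69)
az('wrist',(244,205.5),(389,206.5),107)
go([480,263,215],100.5)
E
```

```text
az [457.  181.6   8. ] [426.9 306.7   8. ] 103.5
az [445.7 236.1  60. ] [520.9 253.   60. ] 12.6
az [442.3 266.6  60. ] [516.1 287.3  60. ] 15.6
az [441.3 247.5  69. ] [515.7 267.9  69. ] 15.3
az [461.7  91.  107. ] [439.9 201.  107. ] 101.2
t 9.5 pos [467.5 149.3 229.5] rot [-89.07  -0.63 101.74] F [ 0.5  0.6 -3.1] width 27.4
shift [ 4.34  0.61 -1.42] turn [-0.12  0.16  0.08]
```

Request:
play_rows --increments '[{"tx":0.9,"ty":0.1,"tz":-0.3,"wx":-0.06,"wy":-0.15,"wz":0.04,"jaw":20},{"tx":0.9,"ty":0.1,"tz":-0.3,"wx":-0.06,"wy":0,"wz":0.04,"jaw":20},{"tx":0.9,"ty":0.1,"tz":-0.3,"wx":0,"wy":0,"wz":0,"jaw":20},{"tx":0.9,"ty":0.1,"tz":-0.3,"wx":0,"wy":0,"wz":0,"jaw":20},{"tx":0.6,"ty":0.1,"tz":-0.2,"wx":0,"wy":0,"wz":0,"jaw":20},{"tx":0,"ty":0,"tz":0,"wx":0,"wy":0,"wz":0,"jaw":20}]' --squeeze 40

```text
t: 10.1
tool_pos: [479.4, 262.8, 216.9]
eef_rot: [-90.1, 0.1, 102.9]
contact_force: [0.7, -0.0, -3.1]
width: 27.1
```

```bash
python3 - <<'E'
from h import *
go([480,262.5,200],103)
for c in('wrist','scene','side'):
    cam(c,c+'6')
    for t in('crest','gauge_foot','mark_tip','pointer_tip'): lm(c,t,1)
go([480,262.5,200],103)
a=cv2.imread('pics/wrist6.png')[150:350,170:470];b=cv2.imread('pics/side6.png')[230:480,250:550];c=cv2.imread('pics/scene6.png')[70:270,330:530]
r=lambda i:cv2.resize(i,(400,300),interpolation=cv2.INTER_CUBIC)
cv2.imwrite('pics/m6.png',np.vstack([np.hstack([r(a),r(b)]),np.hstack([cv2.resize(c,(400,300)),r(b)*0])]))
E
```

```text
t 10.1 pos [479.4 262.8 216.9] rot [-9.0130e+01  6.0000e-02  1.0287e+02] F [ 0.7 -0.  -3.1] width 27.1
shift [-0.02  0.68 -0.02] turn [ 0.02 -0.02 -0.01]
wrist crest 0.93 [479.  262.5  69.2] [320. 216.]
wrist gauge_foot 0.92 [480.2 256.   95.2] [313. 225.]
wrist mark_tip 0.41 [475.6 271.2 121. ] [335. 233.]
wrist pointer_tip 0.51 [479.5 263.7 122. ] [323. 236.]
scene crest 0.66 [478.3 264.1  69.9] [450. 201.]
scene gauge_foot 0.74 [475.6 264.9  95.2] [452. 192.]
scene pointer_tip 0.46 [478.6 263.9 121.8] [455. 185.]
side crest 0.58 [479.4 264.1  69.9] [355. 411.]
side gauge_foot 0.73 [484.  253.3  94.8] [355. 386.]
side mark_tip 0.66 [480.3 260.6 116.1] [356. 377.]
side pointer_tip 0.52 [480.4 258.8 118.9] [357. 374.]
t 10.85 pos [479.5 261.  217.3] rot [-9.0140e+01  9.0000e-02  1.0274e+02] F [-0.  -0.3 -2.6] width 27.6
shift [ 0.05  0.69 -0.03] turn [ 0.02 -0.03 -0.01]
```

View pics/m6.png

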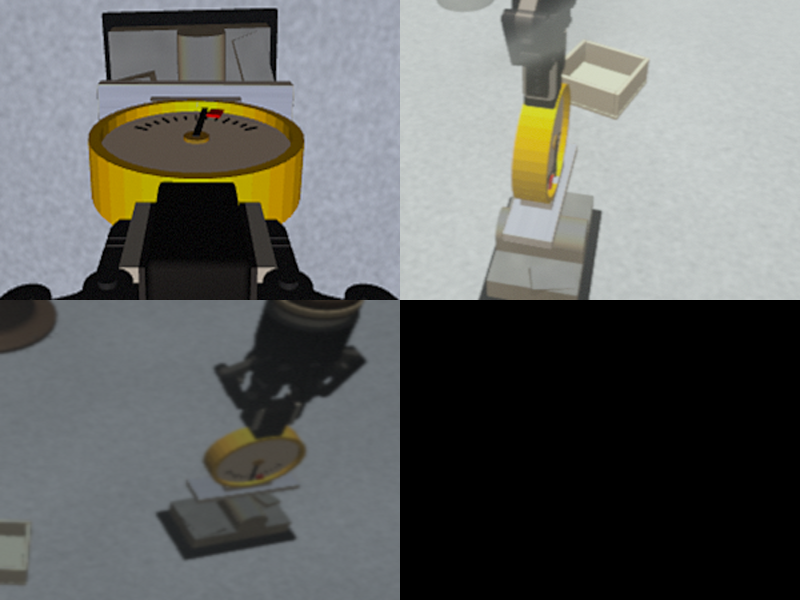

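```bash
python3 - <<'E'
from h import *
a=cv2.imread('pics/wrist6.png')[195:345,220:420]
cv2.imwrite('pics/z6.png',cv2.resize(a,(800,600),interpolation=cv2.INTER_CUBIC))
E
```

```text
(no output)
```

View pics/z6.png

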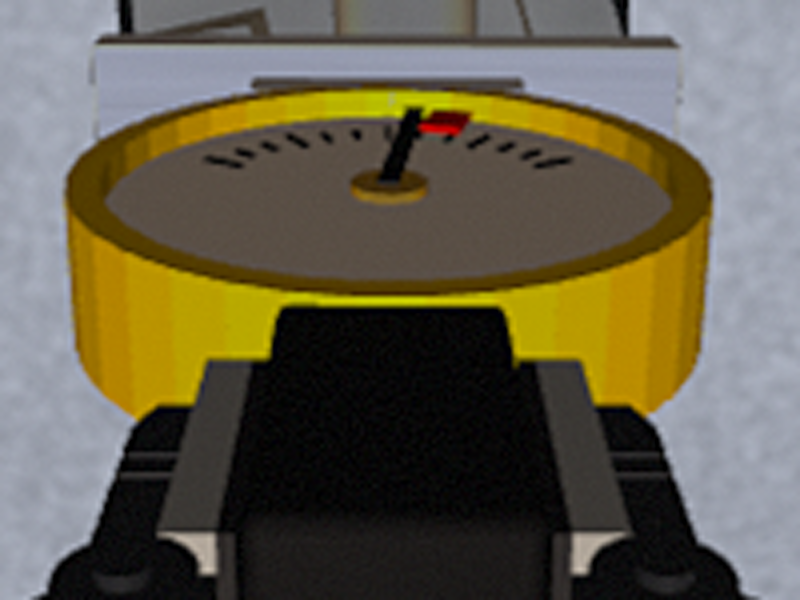

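```bash
cat > fit.py <<'E'
from h import *
from scipy.optimize import least_squares
K=np.array(calibration('wrist')['intrinsics']);V=np.array(calibration('wrist')['view'])
def fit(obj,px,p0):
    def pr(p,X):
        Q=(R.from_euler('ZYX',p[3:]).apply(X)+p[:3])@V[:3,:3].T+V[:3,3];q=Q@K.T;return q[:,:2]/q[:,2:]
    f=lambda p:(pr(p,obj)-px).ravel()
    r=least_squares(f,p0);print('pos',r.x[:3].round(1),'yaw,pitch,roll deg',np.degrees(r.x[3:]).round(2));print(f(r.x).reshape(-1,2).round(1).tolist())
    return r.x,pr
def angle(x,pr,tip):
    # tip angle within dial mid-plane
    g=lambda a:(pr(x,np.array([[a[1],38*np.sin(a[0]),62-38*np.cos(a[0])]]))-tip).ravel()
    r=least_squares(g,[0.1,0]);return r.x
E
python3 - <<'E'
from fit import *
z=lambda *a:np.array(a,float)/4+[220,195]
obj=np.array([[-18,-55,0],[-18,55,0],[-12,-48,62],[-12,48,62],[-11,-14,156],[-11,14,156],[-12,0,14],[-12,0,110]],float)
px=np.array([z(97,38),z(678,41),z(67,193),z(712,193),z(232,530),z(550,530),z(391,88),z(391,293)])
x,pr=fit(obj,px,[480,262,93,np.radians(13),0,0])
for n,t in(('pointer',z(413,112)),('mark',z(447,123)),('tick0',z(390,130)),('hub',z(390,185))): print(n,angle(x,pr,t))
s=state();print(s['tool_pos'])
E
```

```text
pos [482.3 260.6  98.6] yaw,pitch,roll deg [12.57 -0.54 -0.35]
[[0.8, 1.6], [-0.2, 1.2], [0.5, -4.1], [-0.7, -3.8], [-0.6, 0.0], [0.8, 0.1], [-0.5, 1.6], [-0.2, 3.3]]
pointer [  0.11058483 -11.56036357]
mark [ 0.27016677 -9.89538966]
tick0 [ 4.35924285e-03 -8.18909815e+00]
hub [0.00510712 2.05047111]
[479.528925   261.02072756 217.31652492]
```

Request:
play_rows --increments '[{"tx":0,"ty":0.35,"tz":0,"wx":0.02,"wy":-0.02,"wz":0,"jaw":20},{"tx":0,"ty":0.35,"tz":0,"wx":0,"wy":0,"wz":0,"jaw":20},{"tx":0,"ty":0.15,"tz":0,"wx":0,"wy":0,"wz":0,"jaw":20},{"tx":0,"ty":0,"tz":0,"wx":0,"wy":0,"wz":0,"jaw":20},{"tx":0,"ty":0,"tz":0,"wx":0,"wy":0,"wz":0,"jaw":20}]' --squeeze 40

```text
t: 11.35
tool_pos: [478.9, 260.8, 193.1]
eef_rot: [-89.9, 0.1, 102.9]
contact_force: [-0.5, -0.5, -2.4]
width: 27.6
```

```bash
python3 - <<'E'
from h import *
go([480,262.5,190],103);cam('wrist','wrist7')
for t in('crest','gauge_foot','pointer_tip','mark_tip'):lm('wrist',t,1)
go([480,262.5,190],103)
E
```

```text
t 11.35 pos [478.9 260.8 193.1] rot [-89.86   0.11 102.93] F [-0.5 -0.5 -2.4] width 27.6
shift [ 0.06  0.12 -0.06] turn [-0.02 -0.01 -0.01]
wrist crest 0.18 [474.2 263.9 210.5] [328. 312.]
wrist gauge_foot 0.93 [481.4 256.2  72.3] [312. 227.]
wrist pointer_tip 0.73 [479.4 264.6 100.8] [324. 238.]
wrist mark_tip 0.42 [481.  272.4  99. ] [334. 241.]
t 11.6 pos [479.4 261.  194. ] rot [-8.9950e+01  1.0000e-01  1.0293e+02] F [-0.2 -0.3 -2.1] width 27.6
shift [ 0.05  0.16 -0.04] turn [-0.01 -0.01 -0.01]
```

```bash
python3 - <<'E'
from h import *
cam('wrist','wrist8')
a=cv2.imread('pics/wrist8.png')[195:345,220:420]
cv2.imwrite('pics/z8.png',cv2.resize(a,(800,600),interpolation=cv2.INTER_CUBIC))
E
```

```text
(no output)
```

View pics/z8.png

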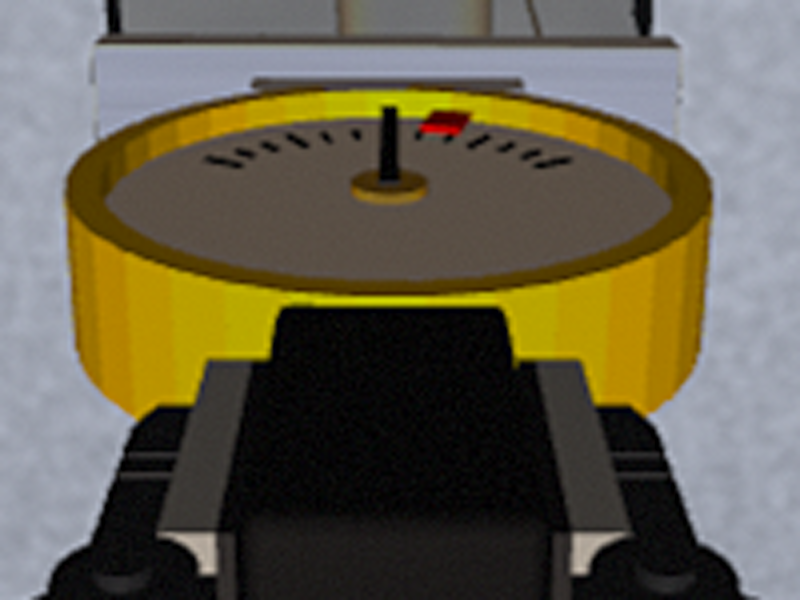

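Request:
play_rows --increments '[{"tx":0.2,"ty":0,"tz":0,"wx":0,"wy":0,"wz":0,"jaw":20},{"tx":0,"ty":0.08,"tz":0,"wx":0,"wy":0,"wz":0,"jaw":20},{"tx":0,"ty":0.08,"tz":0,"wx":0,"wy":0,"wz":0,"jaw":20},{"tx":0,"ty":0,"tz":0,"wx":0,"wy":0,"wz":0,"jaw":20},{"tx":0,"ty":0,"tz":0,"wx":0,"wy":0,"wz":0,"jaw":20}]' --squeeze 40

```text
t: 12.15
tool_pos: [478.9, 266.5, 191.0]
eef_rot: [-90.1, 0.1, 102.9]
contact_force: [-0.4, -0.5, -0.4]
width: 27.4
```

```bash
python3 - <<'E'
from h import *
for i in range(4):
    get_image('wrist');s=state();print(s['tool_pos'].round(1),s['contact_force'].round(2),s['wrist_torque'].round(3),s['eef_rot'].round(2))
E
```

```text
[478.9 266.5 191. ] [-0.59 -0.14 -1.06] [-0.111  0.076 -0.005] [-9.0070e+01  1.0000e-01  1.0295e+02]
[478.9 266.5 191. ] [-0.31 -0.52 -1.31] [-0.102  0.132 -0.018] [-9.0070e+01  1.0000e-01  1.0294e+02]
[478.9 266.5 191. ] [ 0.01 -1.35 -0.67] [-0.102  0.103 -0.003] [-9.0060e+01  1.0000e-01  1.0295e+02]
[478.9 266.5 191. ] [-0.26 -0.55 -1.18] [-0.058  0.099 -0.003] [-9.0070e+01  9.0000e-02  1.0294e+02]
```

Request:
play_rows --increments '[{"tx":0,"ty":0.06,"tz":0,"wx":0,"wy":0,"wz":0,"jaw":20},{"tx":0,"ty":0.06,"tz":0,"wx":0,"wy":0,"wz":0,"jaw":20},{"tx":0,"ty":0,"tz":0,"wx":0,"wy":0,"wz":0,"jaw":20},{"tx":0,"ty":0,"tz":0,"wx":0,"wy":0,"wz":0,"jaw":20},{"tx":0,"ty":0,"tz":0,"wx":0,"wy":0,"wz":0,"jaw":20}]' --squeeze 40

```text
t: 12.85
tool_pos: [479.0, 266.5, 188.7]
eef_rot: [-90.1, 0.1, 102.9]
contact_force: [-0.9, -1.1, 0.2]
width: 27.6
```

```bash
python3 - <<'E'
from h import *
F=[]
for i in range(6):
    cam('wrist','wrist9');s=state();F.append(s['contact_force'])
print(s['tool_pos'].round(1),np.mean(F,0).round(2),s['wrist_torque'].round(3),s['eef_rot'].round(2))
cam('side','side9');lm('side','crest');lm('side','gauge_foot');lm('wrist','gauge_foot')
a=cv2.imread('pics/wrist9.png')[195:345,220:420];b=cv2.imread('pics/side9.png')[290:480,270:440]
cv2.imwrite('pics/z9.png',np.hstack([cv2.resize(a,(440,330),interpolation=cv2.INTER_CUBIC),cv2.resize(b,(295,330),interpolation=cv2.INTER_CUBIC)]))
E
```

```text
[479.  266.5 188.6] [-0.77 -0.72  0.81] [-0.121  0.232  0.08 ] [-9.0080e+01  9.0000e-02  1.0293e+02]
side crest 0.65 [478.9 258.    4.4] [357. 446.]
side crest 0.24 [477.7 267.1  91.3] [355. 400.]
side gauge_foot 0.83 [482.4 258.9  65.6] [354. 409.]
wrist gauge_foot 0.84 [479.5 265.8  66.8] [317. 225.]
```

View pics/z9.png

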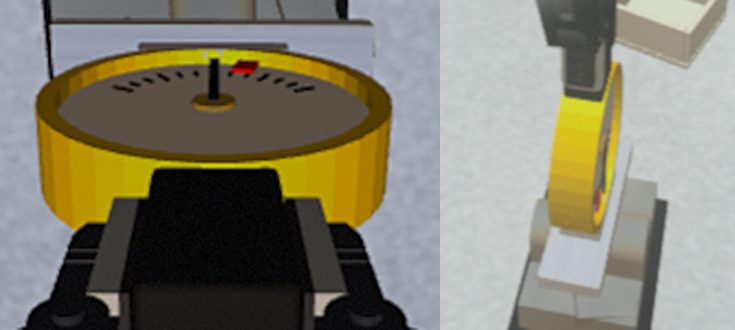

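```bash
python3 - <<'E'
from fit import *
z=lambda *a:np.array(a,float)/4+[220,195]
obj=np.array([[-18,-55,0],[-18,55,0],[-12,-48,62],[-12,48,62],[-11,-14,156],[-11,14,156],[-12,0,14],[-12,0,110]],float)
px=np.array([z(97,38),z(678,41),z(67,193),z(712,193),z(232,530),z(550,530),z(391,88),z(391,293)])
x,pr=fit(obj,px,[480,262,65,np.radians(13),0,0])
for t in(z(390,110),z(446,123),z(438,132),z(470,113)): print(angle(x,pr,t))
n=lambda a:np.array([np.sin(a),np.cos(a)]);t=lambda a:np.array([np.cos(a),-np.sin(a)])
P=lambda a:16*n(a)-16*a*t(a)+123.3*n(a)
th=np.radians(np.arange(0,25,3))
for a,b in zip(th,th[1:]):
    d=(P(b)-P(a))/25;print(np.degrees(b).round(1),'tx',(d@t(a)).round(3),'ty',(-d@n(a)).round(3),'wz',3/8,(P(b)-P(0)).round(1))
E
```

```text
pos [481.5 266.1  69.8] yaw,pitch,roll deg [12.76 -0.47 -0.34]
[[0.8, 1.6], [-0.2, 1.2], [0.5, -4.1], [-0.7, -3.8], [-0.6, 0.0], [0.8, 0.1], [-0.5, 1.6], [-0.2, 3.3]]
[ 4.09178940e-03 -1.18509534e+01]
[ 0.26544368 -9.88125636]
[ 0.22834012 -8.1317726 ]
[  0.37883843 -12.09413642]
3.0 tx 0.258 ty 0.006 wz 0.375 [ 6.5 -0.1]
6.0 tx 0.258 ty 0.004 wz 0.375 [12.9 -0.6]
9.0 tx 0.258 ty 0.002 wz 0.375 [19.3 -1.3]
12.0 tx 0.258 ty 0.001 wz 0.375 [25.7 -2.3]
15.0 tx 0.258 ty -0.001 wz 0.375 [32.  -3.7]
18.0 tx 0.258 ty -0.003 wz 0.375 [38.3 -5.3]
21.0 tx 0.258 ty -0.005 wz 0.375 [44.4 -7.2]
24.0 tx 0.258 ty -0.006 wz 0.375 [50.5 -9.3]
```

Upright and on the crest, with about 3.5 N contact. I'm rocking to about 12° first, then checking.

Request:
play_rows --increments '[{"tx":0.258,"ty":0.005,"tz":0,"wx":0,"wy":0,"wz":0.375,"jaw":20},{"tx":0.258,"ty":0.004,"tz":0,"wx":0,"wy":0,"wz":0.375,"jaw":20},{"tx":0.258,"ty":0.002,"tz":0,"wx":0,"wy":0,"wz":0.375,"jaw":20},{"tx":0.258,"ty":0,"tz":0,"wx":0,"wy":0,"wz":0.375,"jaw":20},{"tx":0,"ty":0,"tz":0,"wx":0,"wy":0,"wz":0,"jaw":20},{"tx":0,"ty":0,"tz":0,"wx":0,"wy":0,"wz":0,"jaw":20}]' --squeeze 40

```text
t: 13.95
tool_pos: [473.9, 293.1, 186.4]
eef_rot: [-90.2, 12.3, 102.8]
contact_force: [0.7, -1.2, 0.1]
width: 27.9
```

```bash
python3 - <<'E'
from h import *
F=[]
for i in range(5):
    get_image('wrist');s=state();F.append(s['contact_force'])
print(np.mean(F,0).round(2),s['wrist_torque'].round(3))
n=lambda a:np.array([np.sin(a),np.cos(a)]);t=lambda a:np.array([np.cos(a),-np.sin(a)])
P=lambda a:16*n(a)-16*a*t(a)+123.3*n(a)
d=P(np.radians(15.2))-P(0); u=np.array([np.cos(np.radians(102.95)),np.sin(np.radians(102.95))])
go([*(np.array([479,266.5])+d[0]*u),188.6+d[1]],102.95,15.2)
E
```

```text
[-0.87  1.19  0.14] [ 0.539  0.286 -0.053]
t 14.2 pos [474.  292.8 186.6] rot [-90.25  12.2  102.6 ] F [-1.6  1.4  0.1] width 27.6
shift [0.24 0.02 0.04] turn [ 0.02 -0.04  0.37]
```

Request:
play_rows --increments '[{"tx":0.13,"ty":0.02,"tz":0.02,"wx":0,"wy":0,"wz":0.19,"jaw":20},{"tx":0.12,"ty":0.02,"tz":0.01,"wx":0,"wy":0,"wz":0.18,"jaw":20},{"tx":0,"ty":0,"tz":0,"wx":0,"wy":0,"wz":0,"jaw":20},{"tx":0,"ty":0,"tz":0,"wx":0,"wy":0,"wz":0,"jaw":20},{"tx":0,"ty":0,"tz":0,"wx":0,"wy":0,"wz":0,"jaw":20},{"tx":0,"ty":0,"tz":0,"wx":0,"wy":0,"wz":0,"jaw":20},{"tx":0,"ty":0,"tz":0,"wx":0,"wy":0,"wz":0,"jaw":20},{"tx":0,"ty":0,"tz":0,"wx":0,"wy":0,"wz":0,"jaw":20},{"tx":0,"ty":0,"tz":0,"wx":0,"wy":0,"wz":0,"jaw":20},{"tx":0,"ty":0,"tz":0,"wx":0,"wy":0,"wz":0,"jaw":20},{"tx":0,"ty":0,"tz":0,"wx":0,"wy":0,"wz":0,"jaw":20},{"tx":0,"ty":0,"tz":0,"wx":0,"wy":0,"wz":0,"jaw":20}]' --squeeze 40

```text
t: 15.4
tool_pos: [472.9, 298.6, 184.9]
eef_rot: [-90.4, 15.3, 102.4]
contact_force: [-1.2, 1.4, -0.2]
width: 27.5
```

```bash
python3 - <<'E'
from h import *
F=[]
for i in range(6):
    cam('wrist','wrist10');s=state();F.append(s['contact_force'])
print(s['t'],s['tool_pos'].round(1),s['eef_rot'].round(2),np.mean(F,0).round(2),s['wrist_torque'].round(3))
for t in('gauge_foot','crest','pointer_tip','mark_tip'):lm('wrist',t,1)
a=cv2.imread('pics/wrist10.png')[190:340,220:420]
cv2.imwrite('pics/z10.png',cv2.resize(a,(800,600),interpolation=cv2.INTER_CUBIC))
E
```

```text
15.7 [472.9 298.6 184.9] [-90.4   15.3  102.44] [-1.01  1.3   0.16] [ 0.437  0.183 -0.005]
wrist gauge_foot 0.78 [481.  262.9  66.5] [313. 224.]
wrist pointer_tip 0.49 [478.7 284.9  91.2] [333. 239.]
wrist mark_tip 0.57 [478.1 286.2  88.7] [336. 237.]
```

View pics/z10.png

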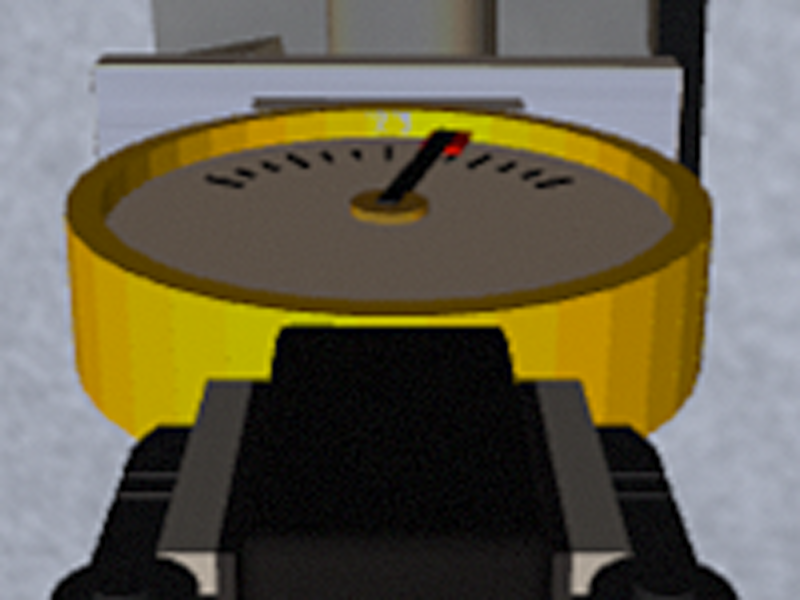

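Request:
play_rows --increments '[{"tx":0.155,"ty":0.02,"tz":0,"wx":0,"wy":0,"wz":0.225,"jaw":20},{"tx":0,"ty":0,"tz":0,"wx":0,"wy":0,"wz":0,"jaw":20},{"tx":0,"ty":0,"tz":0,"wx":0,"wy":0,"wz":0,"jaw":20},{"tx":0,"ty":0,"tz":0,"wx":0,"wy":0,"wz":0,"jaw":20},{"tx":0,"ty":0,"tz":0,"wx":0,"wy":0,"wz":0,"jaw":20},{"tx":0,"ty":0,"tz":0,"wx":0,"wy":0,"wz":0,"jaw":20},{"tx":0,"ty":0,"tz":0,"wx":0,"wy":0,"wz":0,"jaw":20},{"tx":0,"ty":0,"tz":0,"wx":0,"wy":0,"wz":0,"jaw":20},{"tx":0,"ty":0,"tz":0,"wx":0,"wy":0,"wz":0,"jaw":20},{"tx":0,"ty":0,"tz":0,"wx":0,"wy":0,"wz":0,"jaw":20},{"tx":0,"ty":0,"tz":0,"wx":0,"wy":0,"wz":0,"jaw":20},{"tx":0,"ty":0,"tz":0,"wx":0,"wy":0,"wz":0,"jaw":20}]' --squeeze 40

```text
t: 17.1
tool_pos: [472.4, 302.0, 183.9]
eef_rot: [-90.5, 17.0, 102.3]
contact_force: [-0.8, 1.5, 1.1]
width: 27.6
```

```bash
python3 - <<'E'
from h import *
F=[]
for i in range(6):
    cam('wrist','wrist11');s=state();F.append(s['contact_force'])
print(s['t'],s['tool_pos'].round(1),s['eef_rot'].round(2),np.mean(F,0).round(2),s['wrist_torque'].round(3),s['width'],abs(s['qvel']).max())
for t in('gauge_foot','pointer_tip','mark_tip'):lm('wrist',t,1)
cam('side','side11');cam('scene','scene11')
for t in('gauge_foot','dish','pitcher','tumbler'):lm('scene',t,1)
for t in('gauge_foot','pad'):lm('side',t,1)
a=cv2.imread('pics/wrist11.png')[190:290,240:400];b=cv2.imread('pics/side11.png')[270:480,270:480]
cv2.imwrite('pics/z11.png',np.hstack([cv2.resize(a,(480,300),interpolation=cv2.INTER_CUBIC),cv2.resize(b,(300,300),interpolation=cv2.INTER_CUBIC)]))
E
```

```text
17.4 [472.4 302.  184. ] [-90.45  16.97 102.35] [-0.91  1.21  0.47] [0.544 0.203 0.008] 27.57164759815389 0.09408523475338927
wrist gauge_foot 0.58 [478.4 261.4  67.4] [312. 220.]
wrist pointer_tip 0.63 [479.2 285.1  92. ] [332. 239.]
wrist mark_tip 0.59 [479.8 285.2  91.2] [332. 240.]
scene gauge_foot 0.86 [478.8 273.1  68.7] [454. 201.]
scene dish 0.97 [ 5.312e+02 -3.000e-01 -1.000e-01] [325. 244.]
scene pitcher 0.92 [ 780.  -136.9   -3.4] [255. 357.]
scene tumbler 0.57 [758.6 186.4  -4.1] [426. 341.]
side gauge_foot 0.97 [484.1 262.6  66.9] [351. 410.]
side pad 0.87 [475.9 256.4   3.9] [360. 446.]
```

View pics/z11.png

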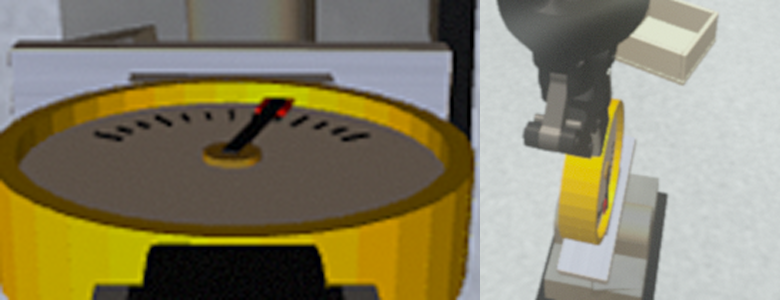

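```bash
python3 -c "
from rig import *
print(close_job())"
```

```text
the job is handed in; nothing more can be done
None
```

I picked up the gauge by its grip at 40 N and stood it upright on the crest, holding it there for about a second. I then rocked it about 17° (0.30 rad) toward its +y and handed the job in at about 17.5 s, still gripping it.

**Last checks**
- **Pointer:** settled and centred on the red mark, with a red sliver showing on both sides. The network puts the two tips within about 1 mm of each other.
- **Contact force:** I work out about 3.2 N on the ridge, which by the spring figures is roughly 3 mm of press. There is no direct reading of that force. The arm was at rest.
- **Position:** the wrist and side cameras put the middle of the foot within about 4 mm of the crest, and the scene camera about 10 mm off along y. All are inside the 25 mm limit.
- **Dish, pitcher and tumbler:** the dish reads about 5 mm from its first reading, about the networks' error. The pitcher and tumbler agree with theirs within a few mm. Nothing touched any of them.

**What disagreed or went wrong**
- The first move call was refused because every row needs all its fields. Nothing moved.
- Before I lowered the gauge, a picture showed the pointer at 0.11 rad on an upright gauge. It was still swinging, and the next picture showed it plumb.
- My first estimate of the mark was 0.265 rad. The picture at 15.3° showed it slightly further, so I added about 1.7°.

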